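# Third hand at the bone-model drilling jig

### The arm

A 7-joint arm with a two-finger parallel gripper is mounted at the origin on the work surface. World frame = base frame: x ahead of the robot, y to its left, z up, the work surface at z = 0. Lengths are in m, angles in degrees, forces in N, time in s.
With the tool pointing down it reaches from about 0.4 to 0.85 m from the base axis. Payload 4.5 kg.
Tool frame: the origin (TCP) lies between the finger pads; the fingertips stand 25 mm ahead of it and the grasp point (between the pads) lies 6 mm ahead of it; x points along the fingers, y is the direction in which the jaws open and shut, and the axes are right-handed (so a half turn about x gives the same grasp; the last joint's range is limited). The gripper opens to 85 mm and grips with 20 to 120 N. Pads are 22 mm wide; open, the fingers measure 114 mm over their backs; the gripper's body (76 mm by 85 mm) begins 54 mm behind the grasp point. The pads swing forward as they close: fully open they stand 13 mm farther back than shut.
Start: joints at [65.592, 39.483, -11.15, 89.685, 9.013, 51.709, -12.324], TCP at [0.277, -0.56, 0.256] pointing down, gripper open.
Joint ranges: [-172.22, 172.22], [-26.19, 119.32], [-84.43, 86.54], [7.71, 146.69], [-57.33, 237.33], [2.42, 119.75], [-152.13, 152.13]. Speed limits (degrees/s): [147.25, 147.25, 180, 180, 180, 180, 180].

### API

Orientations are given as [roll, pitch, yaw] about the fixed x, y, z axes, in that order (R = Rz(yaw) Ry(pitch) Rx(roll)).
In Python, from plant import read_state, grab_frame, camera_model, job_done gives the robot as it stands.
- The arm moves only by the tool apply_moves, never from a script. Its argument "series" is text: rows parted by semicolons, each of 5 numbers parted by spaces: the shift along the tool's x, y, z in cm, then the turn about the tool's x in degrees, then the gripper command: -1 is fully open, 1 is shut, values between are in proportion. In form: tx ty tz roll gripper; .... A call has 1 to 12 rows; each row shifts and turns the commanded pose from where the row before left it, along the tool's axes as they then stand; what a row does not reach is not made up. A row lasts 1/10 s, in which the tool goes at most 50 mm and 8.59 degrees, less where a joint would pass 70% of its speed; a pose out of reach is approached as far as the arm can. A call is refused whole if a number of a shift passes 5 or a number of a turn 8.59, either way. A call with a gripper value outside its range is refused whole. The fingers move at their own pace and stop on an object; the grip force is fixed at half the most. Time passes only in rows, so rows that do not move let the fingers close. It gives the time, the measured TCP pose, the force and the opening at its end, in the units of the state.
- read_state(): the state, without advancing time (a new reading comes with each control period).
- grab_frame(name): name is "scene" or "top" or "wrist"; returns the picture (384x512x3 uint8, blue, green, red); there is no depth.
- camera_model(name): a dict with "fov_y" (degrees; the focal length in pixels is half the picture's height over the tangent of half this angle, whatever the lens; pixels are square), "cx", "cy" (the principal point, pixels), "R" (3x3) and "t" (3): a world point X has camera coordinates R X + t. Camera axes: x right, y down, z forward; pixel columns grow to the right and rows downward; lengths in m; the calibration is good to about 2 mm. The wrist camera is an equidistant fisheye: a pixel r from the principal point sees the ray r / f radians off the axis. A picture is of the moment at which its call begins: read the wrist's pose just before it. camera_model takes no time and is no camera call; for the wrist camera it gives the pose at the moment of the call.
- job_done(): hands the job in, once; it reports no verdict.
The state is a dict: "time": time; "joint_positions": joint angles; "qvel": joint speeds; "tau": joint torques, N m; "eef_pos": TCP position; "tool_rot": TCP orientation; "ft_force": force on the tool from outside, world axes, zero at the start; "torque": the same for the moment, N m; "opening": finger opening in m.
Only numpy, scipy, OpenCV 4.12 (cv2) and the standard library are available. Lean on these libraries where they do the work, as an engineer would, in place of code of your own. Each camera call takes 0.05 s, during which the arm holds its last target. There are 200 camera calls.

### The job

Lift the lidded steel canister off the drilling jig by its handle, set it down gently and upright on the round rubber mat, and let go. Then stand the white bone model on the jig's bed, square to and centred on the sprung stop plate (either way round), and push it against the plate, without ramming, until the plate is pressed in about half of its travel. Finish while still holding the model there with that steady push, so that a colleague can screw it down; keep the fingers off the plate and leave everything else where it is.

Things in the scene. Friction and masses are not known exactly. Their poses are not given: they have to be found in the camera images.
- jig: Fixed drilling jig, aluminium base 240 (x) x 130 (y) mm with a flat slick white plastic bed 30 mm above the trolley. Origin: centre of underside; z up; +x points along the bed towards the stop plate (pushing direction). Free bed from x = -118 to +28 mm, full width; fixed grey backing block behind the plate at x = +78 to +110 mm, 110 mm wide, top 62 mm above the trolley.
- stop: Sprung steel stop plate on the jig, 12 (x) x 100 (y) mm, from 1 to 27 mm above the bed. Origin: middle of its front face (pushed by the model) at bed height; axes as the jig's. It slides to the jig's +x: origin at x = +30 mm in the jig's frame when free, +62 mm fully in, +46 mm half pressed. Spring 0.5 N per mm from zero: 8 N half pressed.
- canister: Lidded steel canister, 82 mm diameter, lid top 86 mm up, about 0.45 kg, standing on the jig's bed. Origin: centre of underside, z up. A rigid arched handle over the lid: black grip bar 12 mm thick (x), 64 mm long (y), 118 to 132 mm above the underside, over the middle, on two 8 mm posts at y = +-28 mm. Pinch the bar's middle from above, closing along x.
- mat: Round black rubber mat, 140 mm in diameter, 4 mm thick, fixed flat on the trolley to one side of the jig. Origin: centre of its underside, on the trolley top.
- model: Loose white bone model on a base, about 0.3 kg. Origin: centre of underside, z up. Base 100 (x) x 70 (y) x 12 mm; upright web in its middle 24 mm thick (x), 44 mm wide (y), 12 to 66 mm up; on it a bone shaft along y, 24 mm diameter, axis 66 mm up, knobbly ends to y = +-70 mm, top 86 mm. Grip the web from above, closing along x. Either end x = +50 or -50 mm may meet the plate.
- drill: Bystander: red and black cordless drill lying on its side, about 290 x 210 x 60 mm. Origin: underside below the middle of its barrel.
- clamp: Bystander: black and red bar clamp lying flat, about 260 x 80 x 25 mm. Origin: underside below the bar.
- bottle: Bystander: white plastic bottle, 64 mm in diameter, 170 mm tall. Origin: centre of underside.
- bowl: Bystander: steel bowl, 100 mm in diameter, 45 mm tall. Origin: centre of underside.
- jar: Bystander: small clear screw-top jar, 48 mm in diameter, 50 mm tall. Origin: centre of underside.
- driver: Bystander: screwdriver with a black handle lying flat, about 200 mm long. Origin: on its underside.
- carton: Bystander: small cardboard carton, 90 x 60 x 40 mm. Origin: centre of underside.

How it is judged:
By the outcome, as a careful person would: the job done as asked, in the order asked, and still so for the second after the job is handed in, while the arm keeps its last pose, push and grip.
It also fails if it takes over 64 s, if anything falls off the work surface, if the arm or the gripper's body presses on something with over 40 N, if the wrist force passes 120 N, or if a joint passes its speed limit or range.

## Working session

There is one attempt and no reset: what is moved stays moved. The work goes in short steps, Python scripts to look and compute and a tool call to move; the robot and the scene stay as the last step left them, time stands still between calls to the robot, and variables do not carry over. Pictures are saved under pics/ and viewed, about 8 in all and at most 12, crops included, and the job is handed in when it is done.

Besides the shell and the picture viewer there is one more tool, called after "Call:" as a command line: name --argument value ..., lists and objects as JSON in quotes. apply_moves: Moves the arm, as the interface text tells. Its arguments: {"type":"object","properties":{"series":{"type":"string"}},"required":["series"]}

```bash
mkdir -p pics
python3 - <<'E'
from plant import *
import cv2,numpy as np
s=read_state();print({k:np.round(v,3).tolist() for k,v in s.items()})
for n in ["scene","top"]:
    im=grab_frame(n);c=camera_model(n);cv2.imwrite(f"pics/{n}0.png",cv2.resize(im,(768,576),interpolation=cv2.INTER_CUBIC));np.save(f"pics/{n}0.npy",im)
    print(n,c)
E
```

```text
{'time': 0.0, 'joint_positions': [65.591, 39.535, -11.146, 89.744, 9.013, 51.709, -12.322], 'qvel': [-0.008, -0.042, -0.074, 0.011, -0.05, -0.018, -0.004], 'tau': [-0.001, -53.961, -1.267, -15.854, 0.009, 0.01, 0.0], 'eef_pos': [0.277, -0.56, 0.255], 'tool_rot': [-86.072, 89.893, 120.282], 'ft_force': [-0.116, 0.363, -0.745], 'torque': [-0.017, 0.037, -0.047], 'opening': 0.086}
scene {'fov_y': 55.447489371926444, 'cx': 257.5387145884122, 'cy': 189.4647485710694, 'R': array([[-0.72998257,  0.68320009, -0.01905477],
       [ 0.50163226,  0.51662936, -0.69387259],
       [-0.46420956, -0.51607339, -0.71984564]]), 't': array([ 0.38193841, -0.23866278,  1.33050697])}
top {'fov_y': 48.019889786858826, 'cx': 249.921417897531, 'cy': 191.93482003764296, 'R': array([[ 0.0218745 , -0.99975641,  0.00293605],
       [-0.98014598, -0.02202411, -0.19705023],
       [ 0.1970669 ,  0.00143261, -0.980389  ]]), 't': array([-0.01417829,  0.53930882,  1.42149913])}
```

View pics/top0.png

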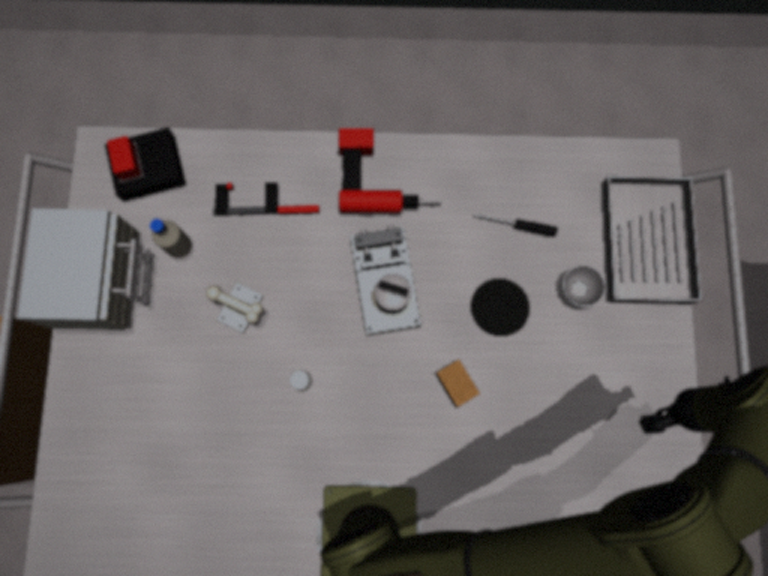

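View pics/scene0.png

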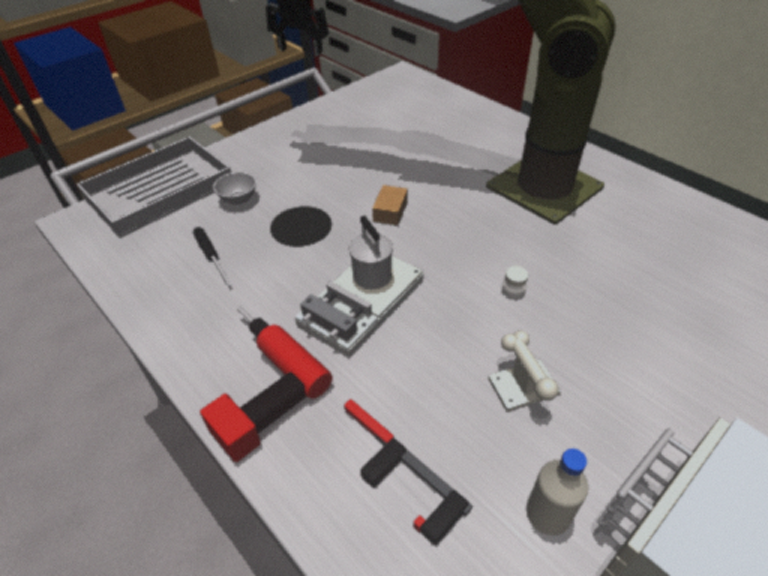

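Top view: the jig is at about (385,280) with +x up the image, the canister's bar runs (379,284)–(408,296), the mat is at (500,306) and the model at (237,305). The scene view agrees. Next I zoom in on the top view.

```bash
cat > h.py <<'E'
import numpy as np,cv2
from plant import *
def f(c): return 192/np.tan(np.radians(c["fov_y"])/2)
def proj(c,X):
    P=np.atleast_2d(X)@np.array(c["R"]).T+c["t"]; return P[:,:2]/P[:,2:]*f(c)+[c["cx"],c["cy"]]
def unproj(c,uv,z):
    uv=np.atleast_2d(uv); d=np.c_[(uv-[c["cx"],c["cy"]])/f(c),np.ones(len(uv))]@np.array(c["R"]); o=-np.array(c["R"]).T@c["t"]
    return o+d*((z-o[2])/d[:,2:])
E
python3 - <<'E'
from h import *
im=np.load("pics/top0.npy")
a=im[140:230,220:300];b=im[170:240,125:205]
a=cv2.resize(a,None,fx=6,fy=6,interpolation=cv2.INTER_CUBIC);b=cv2.resize(b,None,fx=3.9,fy=3.9,interpolation=cv2.INTER_CUBIC)
o=np.zeros((540,800,3),np.uint8);o[:540,:480]=a;o[:b.shape[0],485:485+b.shape[1]]=b
cv2.imwrite("pics/crop.png",o)
c=camera_model("top")
p=lambda q,z:print(np.round(unproj(c,np.array(q)/1.5,z),4).tolist())
p([(500,306)],.004);p([(379,284),(408,296)],.155);p([(367,333),(420,326),(350,233)],.03)
p([(213,293),(256,316)],.066)
g=cv2.cvtColor(im,cv2.COLOR_BGR2GRAY)
m=(g<45).astype(np.uint8);n,l,st,ce=cv2.connectedComponentsWithStats(m)
for i in range(n):
    if st[i,4]>300: print(st[i],ce[i])
E
```

```text
[[0.5127, -0.2968, 0.004]]
[[0.5278, -0.0109, 0.155], [0.5032, -0.0728, 0.155]]
[[0.4387, 0.0135, 0.03], [0.4575, -0.1075, 0.03], [0.675, 0.0594, 0.03]]
[[0.5171, 0.3628, 0.066], [0.4668, 0.2627, 0.066]]
[     0      0    512    384 171924] [247.1977967 180.8877062]
[  89    0  423   10 2164] [362.38401109   2.73521257]
[  75   86   48   48 1484] [ 99.66172507 110.53908356]
[226  97  22  31 379] [234.9762533  110.28759894]
[ 315  187   37   36 1073] [332.98415657 204.50885368]
[   0  213   35  110 2806] [ 14.89807555 266.09978617]
[  215   243   297   141 14960] [391.45421123 339.51657754]
```

View pics/crop.png

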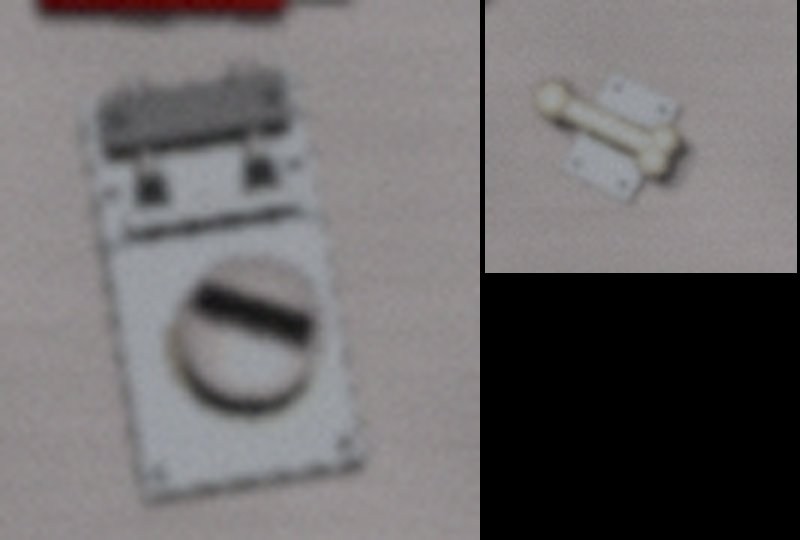

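Run:
```python
from h import *
from scipy.optimize import least_squares
c=camera_model("top")
A=lambda q:np.array(q,float)/6+[220,140]-.4
B=lambda q:(np.array(q,float)-[485,0])/3.9+[125,170]-.4
def fit(L,uv,x0):
    L=np.array(L)
    def r(p):
        cs,sn=np.cos(p[2]),np.sin(p[2]);X=np.c_[p[0]+cs*L[:,0]-sn*L[:,1],p[1]+sn*L[:,0]+cs*L[:,1],L[:,2]]
        return (proj(c,X)-uv).ravel()
    s=least_squares(r,x0,loss='soft_l1');print(np.round([*s.x[:2],np.degrees(s.x[2])],4),np.round(s.fun.reshape(-1,2),1).tolist())
# jig: bed front corners, block top front corners+rear, plate rear..
fit([[-.12,.065,.03],[-.12,-.065,.03],[.078,.055,.062],[.078,-.055,.062],[.11,.055,.062],[.11,-.055,.062]],A([(144,492),(362,462),(106,150),(288,124),(98,100),(285,72)]),[.55,-.03,-.1])
fit([[0,.032,.162],[0,-.032,.162]],A([(197,295),(313,327)]),[.52,-.04,-.3])
fit([[.05,.035,.012],[.05,-.035,.012],[-.05,.035,.012],[-.05,-.035,.012],[0,.058,.066],[0,-.058,.066]],B([(615,72),(683,103),(568,165),(632,200),(550,98),(660,148)]),[.49,.31,-.4])
print(unproj(c,[[332.98,204.51]],.004))
# lid circle
print(unproj(c,A([(250,332)]),.116))
```

```text
[ 0.5656 -0.0237 10.2142] [[-0.6, 1.1], [0.5, 0.3], [-0.2, 0.1], [0.9, -0.4], [-0.3, -0.4], [-0.1, -0.5]]
[  0.5202  -0.0409 -14.4581] [[-0.1, -0.0], [0.1, 0.0]]
[  0.4976   0.3117 -23.7196] [[-0.3, -0.8], [-0.0, -0.5], [-1.5, 0.8], [-0.0, 0.2], [0.2, -0.5], [2.6, 1.0]]
[[ 0.51089131 -0.29554126  0.004     ]]
[[ 0.51779711 -0.03962674  0.116     ]]
```

```bash
cat >> h.py <<'E'
from scipy.spatial.transform import Rotation as Ro
def st():
    s=read_state(); R=Ro.from_euler("xyz",s["tool_rot"],degrees=True).as_matrix()
    return s,R,np.degrees(np.arctan2(R[1,1],R[0,1]))
def go(x,y,z,phi,first=True):
    "roll needed, and shift (cm) in tool axes after (first) that roll"
    s,R,p=st(); roll=-((phi-p+180)%360-180)
    R2=R@Ro.from_euler("x",roll,degrees=True).as_matrix() if first else R
    print("t",s["time"],"pos",np.round(s["eef_pos"],4),"phi",round(p,2),"tilt",np.round(R[:,0],4),"F",np.round(s["ft_force"],1),"open",round(s["opening"],4))
    print("roll",round(roll,2),"shift cm",np.round((np.array([x,y,z])-s["eef_pos"])@R2*100,2))
E
python3 -c "
from h import *
go(.5202,-.0409,.256,-14.46)"
```

```text
t 0.1 pos [ 0.2771 -0.5596  0.2556] phi -63.65 tilt [-8.0e-04  1.4e-03 -1.0e+00] F [-0.3  0.8  0. ] open 0.0858
roll -49.19 shift cm [ 1.000e-02  1.059e+01 -5.630e+01]
```

Call:
apply_moves --series "0 0 0 -8.2 -1;0 0 0 -8.2 -1;0 0 0 -8.2 -1;0 0 0 -8.2 -1;0 0 0 -8.2 -1;0 0 0 -8.2 -1"

```text
time: 0.7
eef_pos: [0.2771, -0.5598, 0.2558]
tool_rot: [-126.7, 89.9, 129.2]
ft_force: [0.2, 0.4, 0.1]
opening: 0.0852
```

Call:
apply_moves --series "0 0.75 -4 0 -1;0 0.75 -4 0 -1;0 0.75 -4 0 -1;0 0.75 -4 0 -1;0 0.75 -4 0 -1;0 0.75 -4 0 -1;0 0.75 -4 0 -1;0 0.75 -4 0 -1;0 0.75 -4 0 -1;0 0.75 -4 0 -1;0 0.75 -4 0 -1"

```text
time: 1.8
eef_pos: [0.4674, -0.1531, 0.2561]
tool_rot: [-66.9, 90.0, -171.4]
ft_force: [0.4, -0.2, 0.2]
opening: 0.0853
```

```bash
python3 -c "
from h import *
go(.5202,-.0409,.256,-14.46)"
```

```text
t 1.8 pos [ 0.4674 -0.1531  0.2561] phi -14.46 tilt [-4.e-04 -1.e-04 -1.e+00] F [ 0.4 -0.2  0.2] open 0.0853
roll -0.0 shift cm [ 1.000e-02  2.310e+00 -1.219e+01]
```

Call:
apply_moves --series "0 0.6 -3.1 0 -1;0 0.6 -3.1 0 -1;0 0.6 -3 0 -1;0 0.5 -3 0 -1;0 0 0 0 -1;0 0 0 0 -1"

```text
time: 2.4
eef_pos: [0.5196, -0.0418, 0.2559]
tool_rot: [-60.5, 89.9, -164.8]
ft_force: [-0.3, -1.5, 0.1]
opening: 0.0857
```

```bash
cat >> h.py <<'E'
def shot(fn,box=None,pts=None):
    c=camera_model("wrist");im=grab_frame("wrist");np.save(f"pics/{fn}.npy",im);np.savez(f"pics/{fn}_c.npz",**c)
    cv2.imwrite(f"pics/{fn}.png",cv2.resize(im,(768,576),interpolation=cv2.INTER_CUBIC));return c
def wproj(c,X):
    P=np.atleast_2d(X)@np.array(c["R"]).T+c["t"]; r=np.linalg.norm(P[:,:2],axis=1);th=np.arctan2(r,P[:,2])
    return P[:,:2]/r[:,None]*(th*f(c))[:,None]+[c["cx"],c["cy"]]
def wunproj(c,uv,z):
    q=np.atleast_2d(uv)-[c["cx"],c["cy"]];r=np.linalg.norm(q,axis=1);th=r/f(c)
    d=np.c_[q/r[:,None]*np.sin(th)[:,None],np.cos(th)]@np.array(c["R"]);o=-np.array(c["R"]).T@c["t"]
    return o+d*((z-o[2])/d[:,2:])
E
python3 -c "
from h import *
go(.5202,-.0409,.256,-14.46)
c=shot('w1')
a=np.radians(-14.46);e=np.array([-np.sin(a),np.cos(a),0])*.032
print(wproj(c,[np.array([.5202,-.0409,.162])+e,np.array([.5202,-.0409,.162])-e])*1.5, c['R'],c['t'],c['fov_y'])"
```

```text
t 2.4 pos [ 0.5196 -0.0418  0.2559] phi -14.36 tilt [-1.e-03 -3.e-04 -1.e+00] F [-0.3 -1.5  0.1] open 0.0857
roll 0.1 shift cm [-0.01  0.04 -0.1 ]
[[387.53124328 232.38562383]
 [387.25608537 353.94623631]] [[ 9.68672086e-01 -2.48342227e-01 -7.26816265e-04]
 [-2.38665221e-01 -9.31727500e-01  2.73720255e-01]
 [-6.86534922e-02 -2.64971704e-01 -9.61809074e-01]] [-0.51337034  0.04912459  0.40316654] 65.70646984690485
```

View pics/w1.png

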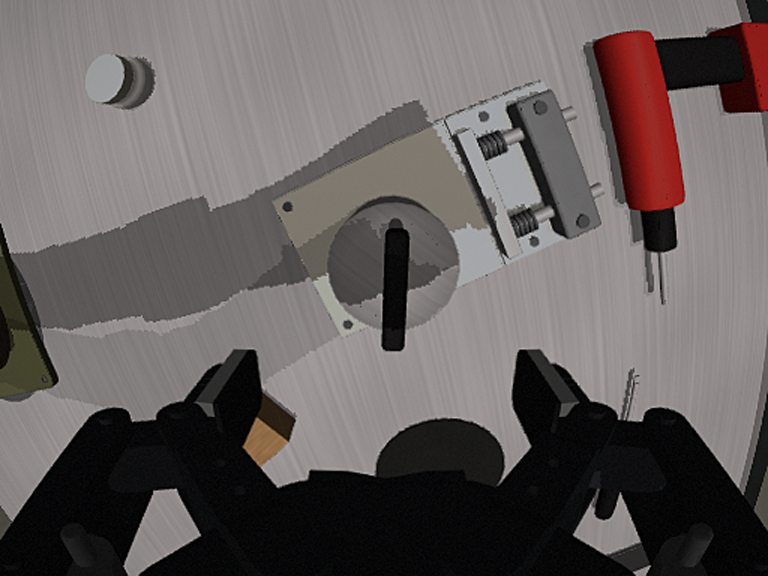

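The wrist view shows the bar running from (397,228) to (393,351), nearly along the image columns. The jig corners, block and plate are clear at upper right. I refine both poses from these.

```bash
cat >> h.py <<'E'
from scipy.optimize import least_squares
def wfit(c,L,uv,x0,pf=wproj):
    L=np.array(L,float);uv=np.array(uv,float)/1.5
    def r(p):
        a=np.radians(p[2]);cs,sn=np.cos(a),np.sin(a)
        return (pf(c,np.c_[p[0]+cs*L[:,0]-sn*L[:,1],p[1]+sn*L[:,0]+cs*L[:,1],L[:,2]])-uv).ravel()
    s=least_squares(r,x0,x_scale=[.01,.01,1],loss='soft_l1');print(np.round(s.x,4),np.round(s.fun.reshape(-1,2),1).tolist());return s.x
E
python3 -c "
from h import *
c=np.load('pics/w1_c.npz')
wfit(c,[[0,.032,.162],[0,-.032,.162]],[(397,228),(393,351)],[.52,-.04,-14])
wfit(c,[[-.12,.065,.03],[.078,.055,.062],[.078,-.055,.062],[.11,.055,.062],[.11,-.055,.062],[.03,.05,.057],[.03,-.05,.057]],[(274,203),(509,105),(568,238),(550,91),(602,221),(456,132),(510,258)],[.5656,-.0237,10.2])
"
```

```text
[  0.5243  -0.0399 -15.8414] [[-0.0, 0.3], [0.0, -0.3]]
[ 0.5681 -0.0247 11.5207] [[-4.0, 0.4], [2.5, -2.8], [0.5, 0.5], [0.3, -3.7], [0.9, 0.6], [-0.9, 1.1], [-0.6, -0.0]]
```

```bash
python3 -c "
from h import *
go(.5238,-.04,.161,-15.6)"
```

```text
t 2.45 pos [ 0.5192 -0.043   0.2559] phi -14.48 tilt [-1.3e-03 -9.0e-04 -1.0e+00] F [ 0.6 -0.6 -0.1] open 0.0851
roll 1.12 shift cm [ 9.49  0.37 -0.42]
```

Call:
apply_moves --series "0 0.37 -0.4 1.1 -1;2 0 0 0 -1;2 0 0 0 -1;2 0 0 0 -1;1.5 0 0 0 -1;1 0 0 0 -1;0.7 0 0 0 -1;0.3 0 0 0 -1;0 0 0 0 -1"

```text
time: 3.35
eef_pos: [0.5245, -0.0394, 0.1613]
tool_rot: [40.3, 90.0, -65.3]
ft_force: [0.3, -0.5, -0.1]
opening: 0.0854
```

Call:
apply_moves --series "0 0 0 0 0.3;0 0 0 0 0.5;0 0 0 0 0.7;0 0 0 0 1;0 0 0 0 1;0 0 0 0 1;0 0 0 0 1;0 0 0 0 1"

```text
time: 4.15
eef_pos: [0.5247, -0.0393, 0.1616]
tool_rot: [93.4, 90.0, -12.1]
ft_force: [-0.7, -0.2, 5.1]
opening: 0.0111
```

Call:
apply_moves --series "-0.3 0 0 0 1;-0.7 0 0 0 1;-1 0 0 0 1;-1.5 0 0 0 1;-1.5 0 0 0 1;-1 0 0 0 1;-0.5 0 0 0 1;0 0 0 0 1"

```text
time: 4.95
eef_pos: [0.5246, -0.0393, 0.2269]
tool_rot: [101.5, 89.9, -4.0]
ft_force: [0.2, -0.3, -4.1]
opening: 0.0108
```

```bash
python3 -c "
from h import *
go(.511,-.2955,.2,-20)
c=shot('w2')"
```

```text
t 4.95 pos [ 0.5246 -0.0393  0.2269] phi -15.57 tilt [ 1.2e-03 -1.0e-04 -1.0e+00] F [ 0.2 -0.3 -4.1] open 0.0108
roll 4.43 shift cm [ 2.69  7.48 24.54]
```

View pics/w2.png

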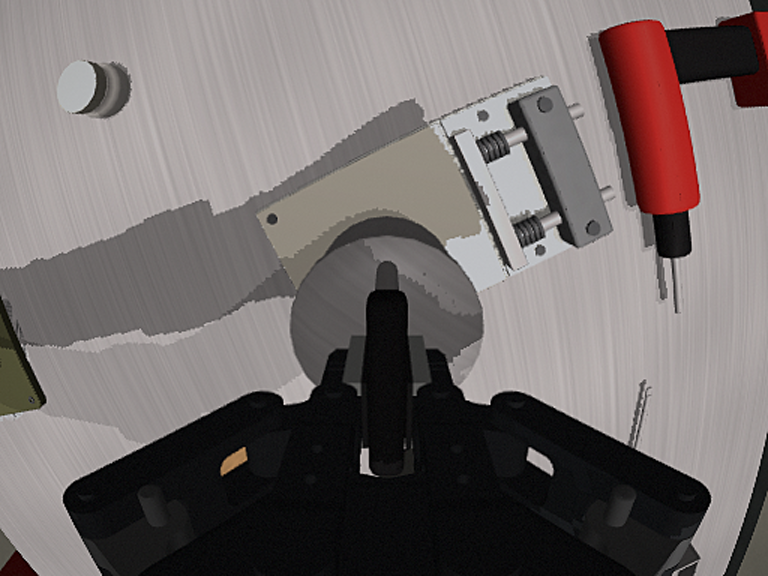

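Call:
apply_moves --series "0 0.2 1 0 1;0 0.45 2 0 1;0 0.67 3 0 1;0 0.67 3 0 1;0 0.78 3.5 0 1;0 0.78 3.5 0 1;0 0.67 3 0 1;0 0.67 3 0 1;0 0.45 2 0 1;0 0.2 1 0 1;0 0 0 0 1;0 0 0 0 1"

```text
time: 6.2
eef_pos: [0.5107, -0.2934, 0.2259]
tool_rot: [-146.5, 89.9, 108.1]
ft_force: [1.1, 0.4, -4.7]
opening: 0.0109
```

```bash
python3 -c "
from h import *
go(.511,-.2955,.1356,-15.57)
im=grab_frame('top');np.save('pics/top1.npy',im)
o=cv2.resize(im[150:250,270:400],None,fx=6,fy=6,interpolation=cv2.INTER_CUBIC)
cv2.imwrite('pics/top1.png',o)"
```

```text
t 6.2 pos [ 0.5107 -0.2934  0.2259] phi -15.48 tilt [-6.0e-04  1.8e-03 -1.0e+00] F [ 1.1  0.4 -4.7] open 0.0109
roll 0.09 shift cm [9.03 0.09 0.21]
```

View pics/top1.png

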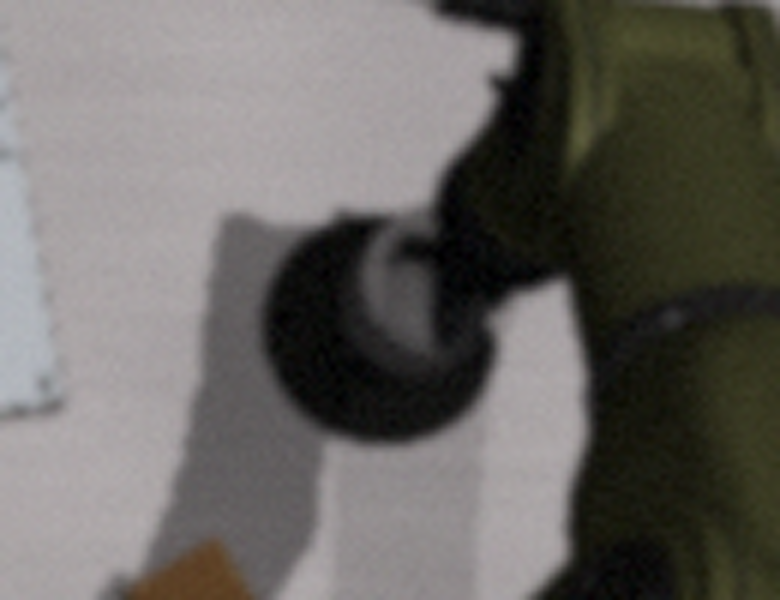

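The canister hangs over the mat with plausible parallax, so I lower it.

Call:
apply_moves --series "1 0.1 0.2 0 1;2 0 0 0 1;2 0 0 0 1;1.5 0 0 0 1;1 0 0 0 1;0.5 0 0 0 1;0.3 0 0 0 1;0.2 0 0 0 1;0.1 0 0 0 1;0 0 0 0 1"

```text
time: 7.25
eef_pos: [0.5114, -0.2973, 0.1407]
tool_rot: [75.6, 89.9, -30.0]
ft_force: [-0.3, -0.5, -4.5]
opening: 0.011
```

Call:
apply_moves --series "0.1 0 0 0 1;0.1 0 0 0 1;0.1 0 0 0 1;0.1 0 0 0 1;0 0 0 0 1"

```text
time: 7.75
eef_pos: [0.511, -0.2971, 0.1361]
tool_rot: [-90.7, 90.0, 163.8]
ft_force: [0.3, -0.2, -5.3]
opening: 0.0108
```

Call:
apply_moves --series "0.05 0 0 0 1;0.05 0 0 0 1;0 0 0 0 1"

```text
time: 8.05
eef_pos: [0.5113, -0.2971, 0.1357]
tool_rot: [61.5, 90.0, -44.0]
ft_force: [-0.6, 0.3, -1.0]
opening: 0.0103
```

Call:
apply_moves --series "0.04 0 0 0 1;0 0 0 0 1;0 0 0 0 0.6;0 0 0 0 0.4;0 0 0 0 0;0 0 0 0 -0.5;0 0 0 0 -1;0 0 0 0 -1;0 0 0 0 -1"

```text
time: 8.95
eef_pos: [0.5112, -0.2972, 0.1349]
tool_rot: [64.9, 90.0, -40.7]
ft_force: [-0.0, 0.3, -0.7]
opening: 0.0857
```

Call:
apply_moves --series "-1 0 0 0 -1;-2 0 0 0 -1;-3 0 0 0 -1;-3 0 0 0 -1;-2 0 0 0 -1;-0.5 0 0 0 -1;0 0 0 0 -1"

```text
time: 9.65
eef_pos: [0.5114, -0.2973, 0.2508]
tool_rot: [74.8, 89.9, -30.8]
ft_force: [0.3, 0.2, -0.8]
opening: 0.0854
```

```bash
python3 -c "
from h import *
go(.4976,.3117,.25,-23.7)
c=shot('w3')
im=np.load('pics/w3.npy')
m=wproj(c,[[.511+.07*np.cos(t),-.2955+.07*np.sin(t),.004] for t in np.linspace(0,6.28,24)])*1.5
im=cv2.resize(im,(768,576))
for p in m: cv2.circle(im,tuple(int(v) for v in p),2,(0,255,255),-1)
cv2.imwrite('pics/w3b.png',im)"
```

```text
t 9.65 pos [ 0.5114 -0.2973  0.2508] phi -15.56 tilt [ 1.5e-03 -9.0e-04 -1.0e+00] F [ 0.3  0.2 -0.8] open 0.0854
roll 8.14 shift cm [ 2.000e-02 -2.574e+01 -5.521e+01]
```

View pics/w3b.png

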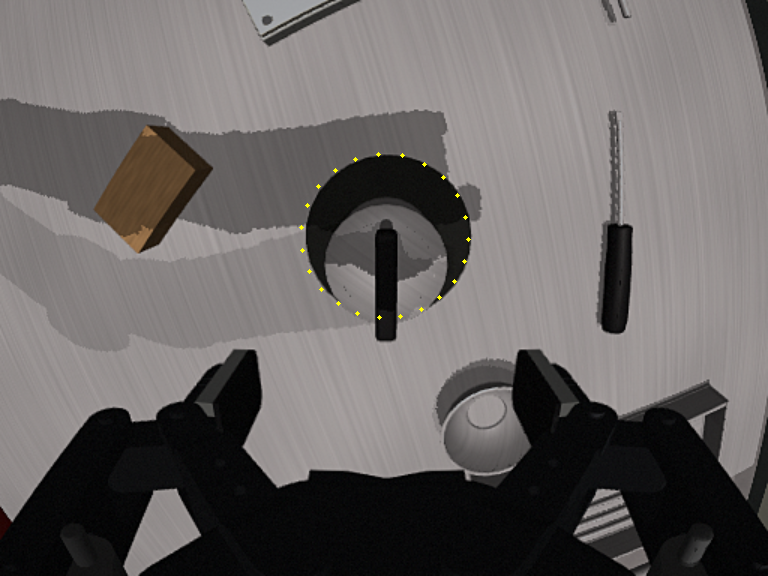

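The canister stands upright and central on the mat, whose outline matches my estimate. Next, the model.

Call:
apply_moves --series "0 0 0 8.1 -1;0 -1.8 -3.9 0 -1;0 -1.8 -3.9 0 -1;0 -1.8 -3.9 0 -1;0 -1.8 -3.9 0 -1;0 -1.8 -3.9 0 -1;0 -1.8 -3.9 0 -1;0 -1.8 -3.9 0 -1;0 -1.8 -3.9 0 -1;0 -1.8 -3.9 0 -1;0 -1.8 -3.9 0 -1;0 -1.8 -3.9 0 -1"

```text
time: 10.9
eef_pos: [0.5009, 0.1765, 0.2484]
tool_rot: [-37.7, 89.8, -151.3]
ft_force: [0.7, -0.2, -0.1]
opening: 0.0853
```

Call:
apply_moves --series "0 -1.8 -3.9 0 -1;0 -1.8 -3.9 0 -1;0 -1.4 -2.9 0 -1;0 -0.9 -1.7 0 -1;0 0 0 0 -1;0 0 0 0 -1"

```text
time: 11.5
eef_pos: [0.4971, 0.3114, 0.2485]
tool_rot: [-12.8, 89.8, -126.4]
ft_force: [-0.5, -0.3, -0.5]
opening: 0.0855
```

```bash
python3 -c "
from h import *
go(.4976,.3117,.25,-23.7)
c=shot('w4')"
```

```text
t 11.5 pos [0.4971 0.3114 0.2485] phi -23.63 tilt [-0.002  -0.0027 -1.    ] F [-0.5 -0.3 -0.5] open 0.0855
roll 0.07 shift cm [-0.15  0.03 -0.05]
```

View pics/w4.png

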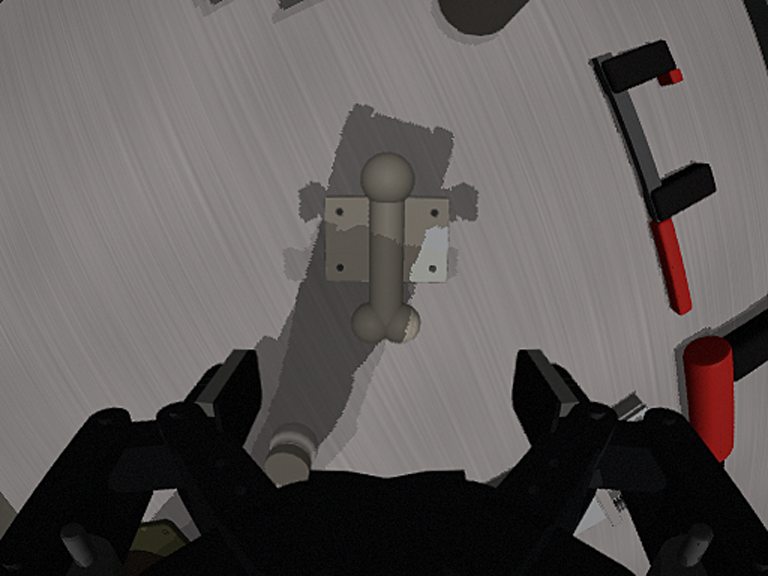

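The model's base corners are at (326,198), (449,197), (449,282) and (327,282), already nearly square to the jaws. The jar and clamp are clear of the descent.

```bash
python3 -c "
from h import *
c=np.load('pics/w4_c.npz')
x=wfit(c,[[.05,.035,.012],[.05,-.035,.012],[-.05,.035,.012],[-.05,-.035,.012]],[(449,197),(449,282),(326,198),(327,282)],[.5,.31,-23])
go(x[0],x[1],.047,x[2])"
```

```text
[  0.4987   0.3125 -23.3618] [[0.8, 0.2], [-0.7, -0.3], [-0.7, -0.1], [0.6, 0.1]]
t 11.55 pos [0.4975 0.3105 0.2487] phi -23.73 tilt [-0.0015 -0.003  -1.    ] F [-0.4 -0.8  0.6] open 0.0853
roll -0.37 shift cm [20.17  0.03 -0.3 ]
```

Call:
apply_moves --series "1 0 -0.3 -0.4 -1;3 0 0 0 -1;4 0 0 0 -1;4 0 0 0 -1;3 0 0 0 -1;2 0 0 0 -1;1.5 0 0 0 -1;1 0 0 0 -1;0.5 0 0 0 -1;0.15 0 0 0 -1;0 0 0 0 -1"

```text
time: 12.65
eef_pos: [0.4992, 0.3155, 0.0489]
tool_rot: [146.6, 89.9, 33.3]
ft_force: [-0.0, -0.6, 0.7]
opening: 0.0853
```

Call:
apply_moves --series "0 0 0 0 -0.4;0 0 0 0 0;0 0 0 0 0.2;0 0 0 0 0.3;0 0 0 0 0.4;0 0 0 0 1;0 0 0 0 1;0 0 0 0 1;0 0 0 0 1"

```text
time: 13.55
eef_pos: [0.4989, 0.3154, 0.0486]
tool_rot: [155.1, 90.0, 41.8]
ft_force: [-0.2, 0.2, 4.7]
opening: 0.0231
```

```bash
python3 -c "
from h import *
go(.4987,.3125,.047,-23.36)"
```

```text
t 13.55 pos [0.4989 0.3154 0.0486] phi -23.25 tilt [ 3.e-04  3.e-04 -1.e+00] F [-0.2  0.2  4.7] open 0.0231
roll 0.11 shift cm [0.16 0.1  0.28]
```

Call:
apply_moves --series "-0.3 0 0 0 1;-0.7 0 0 0 1;-1.5 0 0 0 1;-2 0 0 0 1;-2.5 0 0 0 1;-2.5 0 0 0 1;-1.5 0 0 0 1;-0.8 0 0 0 1;-0.2 0 0 0 1;0 0 0 0 1"

```text
time: 14.55
eef_pos: [0.4986, 0.3149, 0.1683]
tool_rot: [-8.4, 90.0, -121.7]
ft_force: [-0.3, -0.1, -3.8]
opening: 0.0235
```

Call:
apply_moves --series "0 0 0 -3 1;0 0 0 -5 1;0 0 0 -6 1;0 0 0 -6 1;0 0 0 -6 1;0 0 0 -5 1;0 0 0 -3 1;0 0 0 -0.8 1;0 0 0 0 1"

```text
time: 15.45
eef_pos: [0.4985, 0.3148, 0.1675]
tool_rot: [-64.7, 89.9, -143.2]
ft_force: [-0.1, -0.1, -4.3]
opening: 0.0235
```

```bash
python3 -c "
from h import *
go(.52,-.034,.168,11.5)
c=shot('w5')
s,R,p=st()
np.savez('pics/w5_p.npz',pos=s['eef_pos'],R=R)"
```

```text
t 15.45 pos [0.4985 0.3148 0.1675] phi 11.5 tilt [-0.0014 -0.001  -1.    ] F [-0.1 -0.1 -4.3] open 0.0235
roll 0.0 shift cm [-1.000e-02 -4.840e+00  3.461e+01]
```

View pics/w5.png

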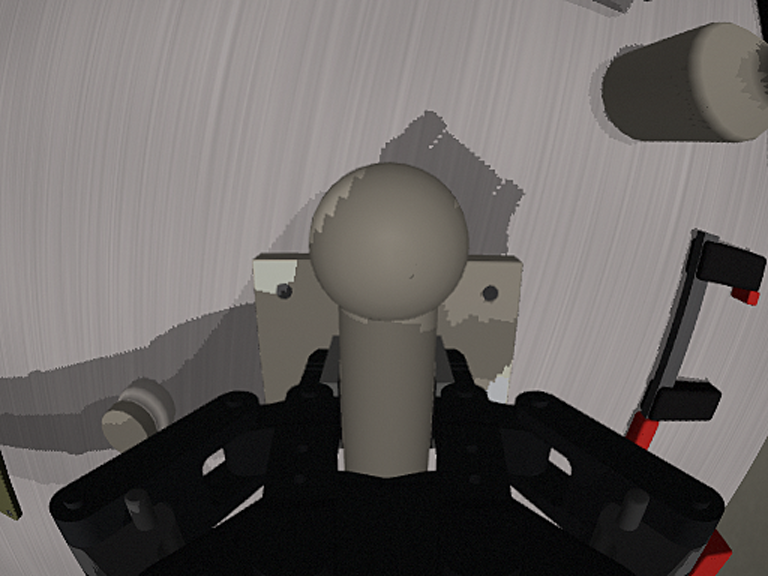

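The model is held. The top-edge corners of its +y side are at about (254,261) and (522,262), level in the image, so it is square to the jaws.

```bash
python3 -c "
from h import *
c=np.load('pics/w5_c.npz');P=np.load('pics/w5_p.npz')
z=P['pos'][2]-.0486+.012
for rows in [(261,262),(258,259)]:
  x=wfit(c,[[-.05,.035,z],[.05,.035,z]],[(254,rows[0]),(522,rows[1])],[.5,.31,11])
  print('model in tool axes (mm):',(np.array([x[0],x[1],z-.012])-P['pos'])@P['R']*1e3)
"
```

```text
[ 0.4992  0.3125 11.2904] [[-1.4, 0.1], [1.5, 0.1]]
model in tool axes (mm): [48.60137497  0.24372114  2.52395326]
[ 0.499   0.3136 11.2915] [[-1.6, 0.1], [1.6, 0.1]]
model in tool axes (mm): [48.60065138  0.24436612  1.39299805]
```

Call:
apply_moves --series "0 -0.15 1 0 1;0 -0.3 2 0 1;0 -0.4 3 0 1;0 -0.5 3.5 0 1;0 -0.5 3.5 0 1;0 -0.5 3.5 0 1;0 -0.5 3.5 0 1;0 -0.5 3.5 0 1;0 -0.5 3.5 0 1;0 -0.4 3 0 1;0 -0.3 2 0 1;0 -0.2 1 0 1"

```text
time: 16.7
eef_pos: [0.5179, -0.0213, 0.1683]
tool_rot: [-28.1, 89.9, -106.8]
ft_force: [0.9, 0.2, -3.1]
opening: 0.0231
```

```bash
python3 -c "
from h import *
go(.52,-.034,.168,11.5)
c=shot('w6')
s,R,p=st();np.savez('pics/w6_p.npz',pos=s['eef_pos'],R=R)
im=np.load('pics/w6.npy')
print(wproj(c,[[.5681-.03*0.2,-.0247,.06],[.5681+.1*.98,-.0247+.02,.062]]))
a=np.load('pics/w1.npy')[45:185,270:420]
b=im[20:290,200:500]
o=np.zeros((600,800,3),np.uint8)
b=cv2.resize(b,None,fx=1.5,fy=1.5,interpolation=cv2.INTER_CUBIC);a=cv2.resize(a,None,fx=2.33,fy=2.33,interpolation=cv2.INTER_CUBIC)
o[:b.shape[0],:b.shape[1]]=b;o[:a.shape[0],450:450+a.shape[1]]=a;cv2.imwrite('pics/w6c.png',o)"
```

```text
t 16.7 pos [ 0.5179 -0.0213  0.1683] phi 11.27 tilt [-7.0e-04 -2.4e-03 -1.0e+00] F [ 0.9  0.2 -3.1] open 0.0231
roll -0.23 shift cm [ 0.03 -0.04  1.29]
[[310.25414789 206.72614499]
 [423.61930572 206.36201409]]
```

View pics/w6c.png

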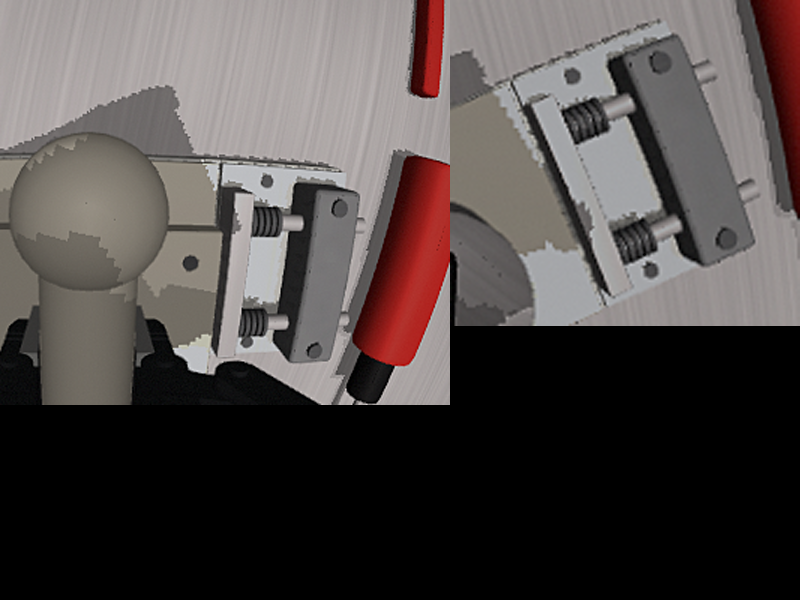

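```bash
cat > jf.py <<'E'
from h import *
from scipy.optimize import minimize
def seg(a,b,n=60): return np.linspace(a,b,n)
def rect(x0,x1,w,z): 
    k=[[x0,w,z],[x0,-w,z],[x1,-w,z],[x1,w,z]]
    return [seg(np.array(k[i]),np.array(k[(i+1)%4])) for i in range(4)]
def jigfit(fn,pf=wproj,x0=(.568,-.0247,11.4),edges=None,c=None):
    c=c or np.load(f'pics/{fn}_c.npz');g=cv2.cvtColor(np.load(f'pics/{fn}.npy'),cv2.COLOR_BGR2GRAY).astype(float)
    E=edges or rect(.03,.042,.05,.057)+rect(.078,.11,.055,.062)
    def sc(p,sg):
        a=np.radians(p[2]);R=np.array([[np.cos(a),-np.sin(a)],[np.sin(a),np.cos(a)]]);v=0
        gb=G[sg]
        for L in E:
            X=L.copy();X[:,:2]=L[:,:2]@R.T+p[:2];uv=pf(c,X)
            d=np.gradient(uv,axis=0);d/=np.linalg.norm(d,axis=1)[:,None];n=np.c_[-d[:,1],d[:,0]]
            s=lambda q:cv2.remap(gb,q[:,0].astype(np.float32),q[:,1].astype(np.float32),cv2.INTER_LINEAR).ravel()
            v-=np.mean(np.minimum(np.abs(s(uv+n*.8)-s(uv-n*.8)),40))
        return v/len(E)
    G={k:cv2.GaussianBlur(g,(0,0),k).astype(np.float32) for k in (2.5,1.2,.7)}
    p=np.array(x0,float)
    for sg in (2.5,1.2,.7):
        best=min((minimize(sc,p+d,args=(sg,),method='Nelder-Mead',options=dict(initial_simplex=p+d+np.array([[0,0,0],[.003,0,0],[0,.003,0],[0,0,1.]]))) for d in np.array([[0,0,0],[.003,0,0],[-.003,0,0],[0,.003,0],[0,-.003,0],[0,0,1.],[0,0,-1.]])),key=lambda r:r.fun)
        p=best.x
    print(fn,np.round(p,4),round(best.fun,2));return p,c
if __name__=="__main__":
    for fn in('w1','w2','w6'): p,c=jigfit(fn)
    P=np.load('pics/w6_p.npz');a=np.radians(p[2])
    im=cv2.resize(np.load('pics/w6.npy')[50:290,200:500],None,fx=2.5,fy=2.5,interpolation=cv2.INTER_CUBIC)
    for L in rect(.03,.042,.05,.057)+rect(.078,.11,.055,.062)+[seg(np.array([-.118,.065,.03]),np.array([.118,.065,.03]))]:
        X=L.copy();R=np.array([[np.cos(a),-np.sin(a)],[np.sin(a),np.cos(a)]]);X[:,:2]=L[:,:2]@R.T+p[:2]
        for q in (wproj(c,X)[::6]-[200,50]+.5)*2.5: cv2.circle(im,tuple(int(v) for v in q),1,(0,255,255),-1)
    cv2.imwrite('pics/w6fit.png',im)
E
python3 jf.py
```

```text
w1 [ 0.5677 -0.0255 11.4154] -28.51
w2 [ 0.5676 -0.0252 11.2299] -30.44
w6 [ 0.5681 -0.0262 11.5649] -28.47
```

View pics/w6fit.png

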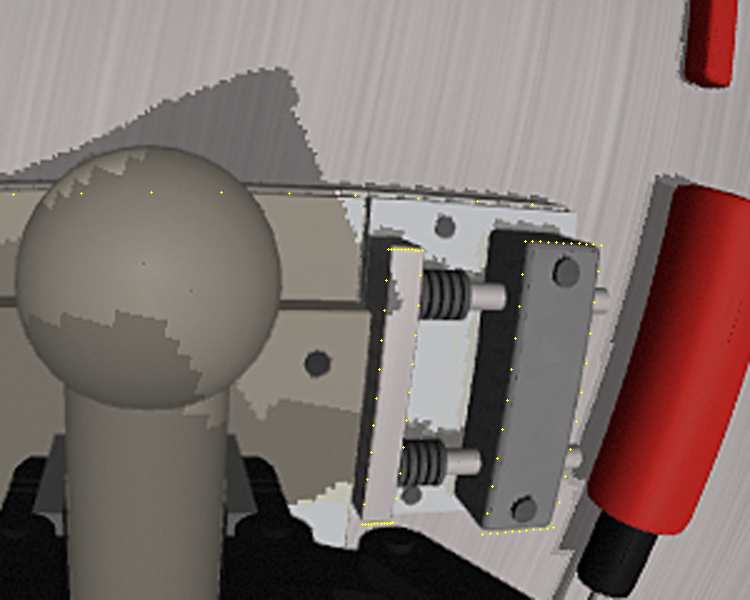

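The fitted overlay lies on the plate, block and bed edges, so the jig is at (0.568, -0.026) with yaw 11.4°. Next I align and lower.

```bash
python3 -c "
from h import *
go(.5283,-.0314,.0786,11.5)"
```

```text
t 16.75 pos [ 0.5178 -0.022   0.1682] phi 11.24 tilt [-0.001  -0.0031 -1.    ] F [-0.2 -1.8 -4.1] open 0.0232
roll -0.26 shift cm [8.96 0.85 1.1 ]
```

Call:
apply_moves --series "0.5 0.4 0.5 -0.2 1;1 0.4 0.6 0 1;2 0 0 0 1;2 0 0 0 1;1.5 0 0 0 1;0.7 0 0 0 1;0.3 0 0 0 1;0 0 0 0 1;0 0 0 0 1"

```text
time: 17.65
eef_pos: [0.5289, -0.0265, 0.0889]
tool_rot: [86.1, 89.9, 7.9]
ft_force: [-0.9, 0.9, -3.7]
opening: 0.023
```

```bash
python3 -c "
from h import *
go(.5283,-.0314,.0786,11.5)"
```

```text
t 17.65 pos [ 0.5289 -0.0265  0.0889] phi 11.76 tilt [ 1.2e-03  2.0e-04 -1.0e+00] F [-0.9  0.9 -3.7] open 0.023
roll 0.26 shift cm [ 1.03 -0.16  0.47]
```

Call:
apply_moves --series "0.2 -0.1 0.3 0.2 1;0.1 0 0.17 0 1;0 0 0 0 1;0 0 0 0 1;0 0 0 0 1;0 0 0 0 1"

```text
time: 18.25
eef_pos: [0.5284, -0.0314, 0.0855]
tool_rot: [104.5, 90.0, 26.0]
ft_force: [-1.3, 0.9, -3.6]
opening: 0.0237
```

```bash
python3 -c "
from h import *
for i in range(4):
  go(.5283,-.0314,.0786,11.5);shot('w7_%d'%i)
s,R,p=st();np.savez('pics/w7_p.npz',pos=s['eef_pos'],R=R)
from jf import *
q,c=jigfit('w7_3',x0=(.568,-.026,11.5))
z=s['eef_pos'][2]-.0486
# held base, +y end edges in the same picture
jigfit('w7_3',x0=(s['eef_pos'][0]-.0005,s['eef_pos'][1]-.0025,11.5),edges=[seg(np.array([-.05,.035,z+.012]),np.array([-.025,.035,z+.012])),seg(np.array([.025,.035,z+.012]),np.array([.05,.035,z+.012])),seg(np.array([-.05,.035,z+.012]),np.array([-.05,.01,z+.012])),seg(np.array([.05,.035,z+.012]),np.array([.05,.01,z+.012]))])"
```

```text
t 18.25 pos [ 0.5284 -0.0314  0.0855] phi 11.55 tilt [ 2.e-04  1.e-04 -1.e+00] F [-1.3  0.9 -3.6] open 0.0237
roll 0.05 shift cm [ 0.69 -0.01 -0.01]
t 18.3 pos [ 0.5284 -0.0315  0.0854] phi 11.56 tilt [ 2.e-04  0.e+00 -1.e+00] F [ 0.9  0.5 -3.6] open 0.0239
roll 0.06 shift cm [ 0.68 -0.01 -0.01]
t 18.35 pos [ 0.5284 -0.0315  0.0854] phi 11.55 tilt [ 1.e-04  0.e+00 -1.e+00] F [ 0.6 -0.3 -3.2] open 0.0232
roll 0.05 shift cm [ 0.68 -0.01 -0.01]
t 18.4 pos [ 0.5284 -0.0315  0.0854] phi 11.55 tilt [ 1.e-04 -0.e+00 -1.e+00] F [ 0.1  0.3 -3. ] open 0.0231
roll 0.05 shift cm [ 0.68 -0.01 -0.01]
w7_3 [ 0.5677 -0.0247 10.4658] -23.43
w7_3 [ 0.5286 -0.0336 10.9482] -18.1
```

Call:
apply_moves --series "0.2 0 -0.05 0.1 1;0.2 0 0 0 1;0.1 0 0 0 1;0.05 0 0 0 1;0.05 0 0 0 1;0 0 0 0 1;0 0 0 0 1"

```text
time: 19.15
eef_pos: [0.5283, -0.0311, 0.0794]
tool_rot: [32.4, 90.0, -46.1]
ft_force: [0.3, -1.2, -3.5]
opening: 0.0236
```

Call:
apply_moves --series "0.05 0 0 0 1;0 0 0 0 1;0 0 0 0 1"

```text
time: 19.45
eef_pos: [0.5283, -0.0311, 0.0789]
tool_rot: [59.2, 90.0, -19.3]
ft_force: [-0.2, -0.1, -1.9]
opening: 0.0237
```

Call:
apply_moves --series "0.04 0 0 0 1;0 0 0 0 1;0 0 0 0 1"

```text
time: 19.75
eef_pos: [0.5284, -0.0311, 0.0786]
tool_rot: [48.8, 90.0, -29.7]
ft_force: [-0.2, -0.3, -2.3]
opening: 0.0235
```

Call:
apply_moves --series "0.04 0 0 0 1;0 0 0 0 1;0 0 0 0 1"

```text
time: 20.05
eef_pos: [0.5283, -0.0311, 0.0786]
tool_rot: [44.9, 90.0, -33.6]
ft_force: [-2.2, -0.9, 5.7]
opening: 0.0231
```

Call:
apply_moves --series "0.03 0 0 0 1;0 0 0 0 1;0 0 0 0 1"

```text
time: 20.35
eef_pos: [0.5283, -0.0311, 0.0786]
tool_rot: [40.6, 90.0, -37.9]
ft_force: [-2.4, -0.5, 9.3]
opening: 0.0233
```

Call:
apply_moves --series "-0.04 0 0 0 1;0 0.2 0 0 1;0 0.3 0 0 1;0 0.3 0 0 1;0 0.3 0 0 1;0 0.3 0 0 1;0 0.2 0 0 1;0 0.1 0 0 1;0 0 0 0 1;0 0 0 0 1;0 0 0 0 1"

```text
time: 21.45
eef_pos: [0.5442, -0.0281, 0.0786]
tool_rot: [-58.1, 89.9, -136.6]
ft_force: [-4.0, -0.5, 8.0]
opening: 0.0232
```

```bash
cat >> h.py <<'E'
def jigpos(J=(.568,-.0258,11.4)):
    s,R,p=st();a=np.radians(J[2]);d=np.array(s["eef_pos"][:2])-J[:2];F=s["ft_force"];T=s["torque"]
    u=np.array([np.cos(a),np.sin(a)]);v=np.array([-u[1],u[0]])
    print("t",s["time"],"tcp jig mm",np.round([d@u*1e3,d@v*1e3,s["eef_pos"][2]*1e3],1),"phi",round(p,2),"F jig",np.round([F[:2]@u,F[:2]@v,F[2]],1),"Tz",round(T[2],2))
E
python3 -c "
from h import *
jigpos()"
```

```text
t 21.45 tcp jig mm [-23.8   2.4  78.6] phi 11.43 F jig [-4.1  0.3  8. ] Tz -0.02
```

Call:
apply_moves --series "-0.04 0 0 0 1;0 0 0 0 1;0 0 0 0 1"

```text
time: 21.75
eef_pos: [0.5446, -0.028, 0.0786]
tool_rot: [-59.8, 90.0, -138.4]
ft_force: [-3.5, -0.9, 4.7]
opening: 0.0233
```

```bash
python3 -c "
from h import *
jigpos()"
```

```text
t 21.75 tcp jig mm [-23.4   2.5  78.6] phi 11.44 F jig [-3.6 -0.2  4.7] Tz 0.06
```

Call:
apply_moves --series "-0.04 0 0 0 1;0 0.2 0 0 1;0 0.1 0 0 1;0 0 0 0 1;0 0 0 0 1"

```text
time: 22.25
eef_pos: [0.548, -0.027, 0.0788]
tool_rot: [142.8, 90.0, 64.2]
ft_force: [-0.9, -0.5, -3.3]
opening: 0.0236
```

```bash
python3 -c "
from h import *
jigpos()"
```

```text
t 22.25 tcp jig mm [-19.8   2.8  78.8] phi 11.45 F jig [-0.9 -0.3 -3.3] Tz 0.01
```

Call:
apply_moves --series "0.02 0 0 0 1;0 0.1 0 0 1;0 0.1 0 0 1;0 0.1 0 0 1;0 0.1 0 0 1;0 0 0 0 1;0 0 0 0 1"

```text
time: 22.95
eef_pos: [0.5515, -0.0264, 0.0787]
tool_rot: [-80.5, 90.0, -159.1]
ft_force: [-2.4, 0.1, -2.3]
opening: 0.0233
```

```bash
python3 -c "
from h import *
jigpos()"
```

```text
t 22.95 tcp jig mm [-16.3   2.7  78.7] phi 11.44 F jig [-2.3  0.6 -2.3] Tz -0.01
```

Call:
apply_moves --series "0 0.1 0 0 1;0 0.1 0 0 1;0 0.1 0 0 1;0 0.1 0 0 1;0 0.1 0 0 1;0 0 0 0 1;0 0 0 0 1"

```text
time: 23.65
eef_pos: [0.5563, -0.0254, 0.0787]
tool_rot: [-78.9, 90.0, -157.5]
ft_force: [-4.5, -1.2, -3.1]
opening: 0.0234
```

```bash
python3 -c "
from h import *
jigpos()"
```

```text
t 23.65 tcp jig mm [-11.4   2.7  78.7] phi 11.44 F jig [-4.7 -0.3 -3.1] Tz -0.09
```

Call:
apply_moves --series "0.02 0.1 0 0 1;0 0.1 0 0 1;0 0.1 0 0 1;0 0.1 0 0 1;0 0.1 0 0 1;0 0.1 0 0 1;0 0.1 0 0 1;0 0 0 0 1;0 0 0 0 1;0 0 0 0 1"

```text
time: 24.65
eef_pos: [0.5619, -0.0244, 0.0787]
tool_rot: [-77.8, 89.8, -156.3]
ft_force: [-7.4, -0.8, 2.8]
opening: 0.0232
```

```bash
python3 -c "
from h import *
jigpos()
from jf import *
c=shot('w8')
s,R,p=st();z=.03
for d in (-20.,0):
  pass
jig=(.568,-.0258,11.4)
# block only, plate only, model base in the same image
blk=rect(.078,.11,.055,.062)
j,_=jigfit('w8',x0=jig,edges=blk)
pl,_=jigfit('w8',x0=(.568+.016*.98,-.0258+.016*.198,11.4),edges=rect(.03,.042,.05,.057))
e=s['eef_pos']
m,_=jigfit('w8',x0=(e[0],e[1]-.0025,11.4),edges=[seg(np.array([-.05,.035,z+.012]),np.array([-.025,.035,z+.012])),seg(np.array([.025,.035,z+.012]),np.array([.05,.035,z+.012])),seg(np.array([-.05,.035,z+.012]),np.array([-.05,.01,z+.012]))])
for n,q in(('jig',j),('plate',pl),('model',m)):
  a=np.radians(11.4);d=q[:2]-np.array(jig[:2]);print(n,d@[np.cos(a),np.sin(a)]*1e3,d@[-np.sin(a),np.cos(a)]*1e3,q[2])
jigpos()
im=np.load('pics/w8.npy')[50:290,130:450]
cv2.imwrite('pics/w8c.png',cv2.resize(im,None,fx=2.4,fy=2.4,interpolation=cv2.INTER_CUBIC))"
```

```text
t 24.65 tcp jig mm [-5.7  2.6 78.7] phi 11.43 F jig [-7.4  0.7  2.8] Tz -0.14
w8 [ 0.567  -0.0246 10.3213] -18.14
w8 [ 0.5908 -0.0226 15.4474] -12.33
w8 [ 0.5627 -0.0264 10.956 ] -22.49
jig -0.7754924623718423 1.351252172275725 10.321299729437202
plate 23.020469233932637 -1.4276686334486786 15.447385560801427
model -5.3336981859716905 0.5122678072360031 10.95596394767973
t 24.7 tcp jig mm [-5.7  2.6 78.7] phi 11.42 F jig [-8.2  0.5  2.9] Tz -0.16
```

View pics/w8c.png

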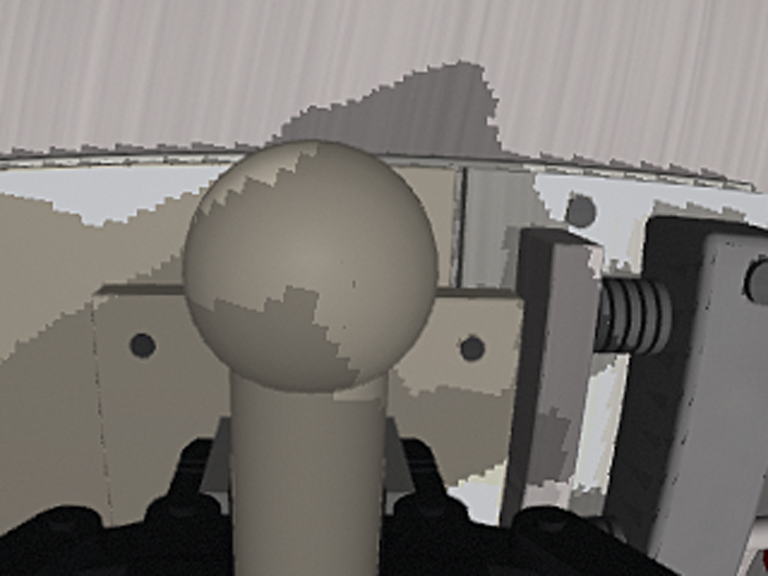

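The picture shows the base flush against the plate's front face with the springs compressed. By force and position the plate is in about 14–15 mm, so I push a final 1.5 mm.

Call:
apply_moves --series "-0.01 0.05 0 0 1;0 0.05 0 0 1;0 0.05 0 0 1;0 0 0 0 1;0 0 0 0 1;0 0 0 0 1;0 0 0 0 1;0 0 0 0 1"

```text
time: 25.5
eef_pos: [0.563, -0.0241, 0.0788]
tool_rot: [-79.3, 89.8, -157.9]
ft_force: [-8.3, 0.6, 3.8]
opening: 0.0237
```

```bash
python3 -c "
from h import *
for i in range(5): jigpos();grab_frame('wrist')"
```

```text
t 25.5 tcp jig mm [-4.6  2.6 78.8] phi 11.43 F jig [-8.   2.2  3.8] Tz -0.18
t 25.55 tcp jig mm [-4.6  2.6 78.8] phi 11.43 F jig [-8.5  2.   3.2] Tz -0.22
t 25.6 tcp jig mm [-4.6  2.6 78.8] phi 11.43 F jig [-8.  -0.3  2.6] Tz -0.18
t 25.65 tcp jig mm [-4.6  2.6 78.8] phi 11.42 F jig [-8.5  0.5  3. ] Tz -0.19
t 25.7 tcp jig mm [-4.6  2.6 78.8] phi 11.42 F jig [-9.1  0.5  3.6] Tz -0.22
```

A yaw moment of -0.2 N m suggests the -y corner carries most of the push, so the model is turned a fraction of a degree too far. I trim it.

Call:
apply_moves --series "0 0 0 0.3 1;0 0 0 0.3 1;0 0 0 0 1;0 0 0 0 1;0 0 0 0 1;0 0 0 0 1"

```text
time: 26.35
eef_pos: [0.563, -0.0239, 0.0787]
tool_rot: [-79.4, 89.8, -158.5]
ft_force: [-8.7, -1.5, 3.2]
opening: 0.0233
```

```bash
python3 -c "
from h import *
for i in range(3): jigpos();grab_frame('wrist')"
```

```text
t 26.35 tcp jig mm [-4.5  2.8 78.7] phi 10.92 F jig [-8.8  0.2  3.2] Tz 0.21
t 26.4 tcp jig mm [-4.5  2.9 78.7] phi 10.92 F jig [-7.6  1.1  1.8] Tz 0.16
t 26.45 tcp jig mm [-4.5  2.8 78.7] phi 10.92 F jig [-8.1  0.1  3.2] Tz 0.15
```

Call:
apply_moves --series "0 0.03 0.02 -0.25 1;0 0 0 0 1;0 0 0 0 1;0 0 0 0 1;0 0 0 0 1;0 0 0 0 1"

```text
time: 27.1
eef_pos: [0.5632, -0.024, 0.0788]
tool_rot: [-82.6, 89.8, -161.5]
ft_force: [-9.0, -0.5, 3.7]
opening: 0.0235
```

```bash
python3 -c "
from h import *
for i in range(3): jigpos();grab_frame('wrist')"
```

```text
t 27.1 tcp jig mm [-4.4  2.7 78.8] phi 11.14 F jig [-8.9  1.3  3.7] Tz 0.04
t 27.15 tcp jig mm [-4.4  2.7 78.8] phi 11.14 F jig [-8.5  2.   3.4] Tz -0.02
t 27.2 tcp jig mm [-4.4  2.7 78.8] phi 11.14 F jig [-8.4  1.4  3.4] Tz -0.01
```

The yaw moment is now zero, the push is about 8.5 N, and the plate is near half travel. I hand the job in.

```bash
python3 -c "
from plant import job_done
print(job_done())"
```

```text
the job is handed in; nothing more can be done
None
```

I lifted the canister off the jig by its handle, set it upright on the mat and released it. I then stood the bone model on the jig's bed against the stop plate and handed the job in at about 27 s, still holding it with a steady push.

**Canister:** the wrist picture after release showed it upright and near the middle of the mat.

**Model at hand-in:**
- **Plate travel:** the plate was in about 15.5 mm by position; half travel is 16 mm. The measured push was about 8.5 N, which includes a little bed friction.
- **Squareness:** the yaw moment was about zero after I trimmed the model's angle by a fraction of a degree, so its end sat flat on the plate.
- **Centring:** my estimate was within about 1 mm.
- **Bed contact:** it rested on the bed with light pressure, about 6–7 N including its own weight.
- **Clearance:** the last picture, taken about 1 mm before the final push, showed the fingers on the web and clear of the plate.

**Checks that disagreed:**
- The unobstructed wrist views put the jig's angle at 11.2–11.6°. The overhead view and the partly blocked late pictures gave 10.2–10.5°. I settled it by the contact moment, with the gripper at 11.1°.
- The automatic fit of the plate in the last picture was spoiled by the gripper blocking the view, so I ignored it. Plate travel therefore rests on arm position and push force.
- I took no picture of the canister or the other items at the very end.

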